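# Cure the crown with the hand lamp

### The job

Take the LED curing lamp from its cradle and aim its lens squarely at the middle of the chewing face of the white crown on the tilted plaster cast, about a centimetre away and without touching the cast or its stand, and hold it there steadily for two seconds. Then set the lamp gently back in its cradle the way it lay, lens down, and let go. Do not disturb the cast, the loose dental arch or the jar.

Things in the scene. Friction and masses are not known exactly. Their poses are not given: they have to be found in the camera images.
- lamp: white pen-shaped LED curing lamp, loose, about 0.17 kg. Handle: bar 130 (x) x 26 (y) x 24 (z) mm; the origin is the middle of the handle, the place to grip. A neck of 15 mm diameter leads from its +x end to a round head, 24 mm diameter, 33 mm high, whose lens looks along -z (down while it lies in its cradle).
- lens (a point): centre of the lamp's lens, a 17 mm glass disc on the underside of the head: at x = +120, y = 0, z = -26 mm in the lamp's frame. Axes as the lamp's; the light leaves along -z.
- cradle: grey fixed cradle: foot 160 x 80 x 12 mm, two U-shaped yokes 12 mm thick at x = -55 and +55 mm (98 mm free between them). The handle rests on the yokes' floors, 50 mm up, between walls 34 mm apart, 62 mm high, then flaring out to 71 mm high. Origin: centre of the underside. The resting lamp lies along x, head to +x, its origin 62 mm above this one.
- stand: fixed aluminium stand, foot 110 x 100 x 14 mm, with two cheeks up to 70 mm high, outer faces 84 mm apart along y, that carry the plaster cast on a stiff hinge along y, 57 mm above the table. The origin is the centre of its underside; its -x side faces roughly to the robot.
- cast: plaster cast of three teeth, block 46 (x) x 64 (y) x 22 (z) mm, origin in its middle on the hinge axis. Tilted 10 to 35 degrees about y: its +z axis, along which the teeth stand, leans to the stand's -x side. In the middle the white crown, 13 x 13 mm, the tallest tooth; 16.5 mm to either side along y a ground-down stump, 7 mm lower.
- crown (a point): centre of the crown's chewing face, at x = y = 0, z = +30 mm in the cast's frame; axes as the cast's, +z pointing straight out of the face.
- arch: bystander: loose full dental arch on a plaster base 62 x 70 mm, 37 mm high; origin at the centre of its underside.
- jar: bystander: loose glass jar with a white cap, 48 mm diameter, 55 mm high; origin at the centre of its underside.
There are look-alikes about, which are no part of the job. Of the things that look like the lamp, the smallest one is meant.

How it is judged:
By the outcome, as a careful person would: the job done as asked, in the order asked, and still so for the second after the job is handed in, with the robot touching nothing.
It also fails if it takes over 54 s, if anything falls off the work surface, if the arm or the gripper's body presses on something with over 40 N, if the wrist force passes 120 N, or if a joint passes its speed limit or range.

### The arm

A 6-joint arm with a two-finger parallel gripper is mounted at the origin on the work surface. World frame = base frame: x ahead of the robot, y to its left, z up, the work surface at z = 0. Lengths are in m, angles in degrees, forces in N, time in s.
With the tool pointing down it reaches from about 0.3 to 0.875 m from the base axis. Payload 6.4 kg.
Tool frame: the origin (TCP) lies on the front face of the gripper's body, between the roots of the fingers; the fingertips stand 73 mm ahead of it and the grasp point (between the pads) lies 54 mm ahead of it; z points along the fingers, y is the line along which they close (so a half turn about z gives the same grasp; the last joint's range is limited). The gripper opens to 85 mm and grips with 20 to 120 N. Pads are 22 mm wide; open, the fingers measure 114 mm over their backs; the gripper's body (76 mm by 85 mm) begins 54 mm behind the grasp point. The pads swing forward as they close: fully open they stand 13 mm farther back than shut.
Start: joints at [-82.867, 10.359, 92.074, -0, 77.567, -11.82], TCP at [0.187, -0.544, 0.304] pointing down, gripper open.
Joint ranges: [-171.53, 171.53], [-51.25, 118.39], [17.06, 147.69], [-65.23, 245.23], [0, 150.52], [-178.68, 178.68]. Speed limits (degrees/s): [147.25, 147.25, 172.46, 180, 180, 180].

### API

Orientations are given as [roll, pitch, yaw] about the fixed x, y, z axes, in that order (R = Rz(yaw) Ry(pitch) Rx(roll)).
In Python, from workcell import r, optics gives the robot as it stands.
- The arm moves only by the shell command python3 -m handwheel 'ROWS' [FORCE]. ROWS is JSON, a list of rows, each a list of 7 numbers: the finger opening in mm, from 0 to 85.4, then the shift along the tool's x, y, z in mm, then the turn, a rotation vector about the tool's x, y, z in degrees. A call has 1 to 8 rows; each row shifts and turns the commanded pose from where the row before left it, along the tool's axes as they then stand; what a row does not reach is not made up. A row lasts 1/12 s, in which the tool goes at most 41.7 mm and 7.16 degrees, less where a joint would pass 70% of its speed; a pose out of reach is approached as far as the arm can. A call is refused whole if a number of a shift passes 41.7 or a number of a turn 7.16, either way. A call with a gripper value outside its range is refused whole. The fingers move at their own pace and stop on an object; FORCE is the grip in N (left out, the last holds). Time passes only in rows, so rows that do not move let the fingers close. It gives the time, the measured TCP pose, the force, the opening and the grip force at its end, in the units of the state.
- r.observe(): the state, without advancing time (a new reading comes with each control period).
- optics.camera(name): name is "scene" or "top"; returns the picture (384x512x3 uint8, red, green, blue); there is no depth.
- optics.camera_info(name): a dict with "fx", "fy", "cx", "cy" (pixels), "rvec" (rotation vector, rad) and "tvec" (3), from world to camera coordinates, as OpenCV has them. Camera axes: x right, y down, z forward; pixel columns grow to the right and rows downward; lengths in m; the calibration is good to about 2 mm. A picture is of the moment at which its call begins. camera_info takes no time and is no camera call.
- r.finish_job(): hands the job in; it is judged then, once.
The state is a dict: "time": time; "q": joint angles; "qvel": joint speeds; "joint_efforts": joint torques, N m; "ee_pos": TCP position; "orientation": TCP orientation; "ft_force": force on the tool from outside, world axes, zero at the start; "moment": the same for the moment, N m; "width": opening from 0.0 (shut) to 1.0 (fully open); "gripper_force": force on a finger pad.
Only numpy, scipy, OpenCV 4.12 (cv2) and the standard library are available. Lean on these libraries where they do the work, as an engineer would, in place of code of your own. Each camera call takes 0.05 s, during which the arm holds its last target. There are 200 camera calls.

## Working session

There is one attempt and no reset: what is moved stays moved. The work goes in short steps, Python scripts to look and compute and a shell command to move; the robot and the scene stay as the last step left them, time stands still between calls to the robot, and variables do not carry over. Pictures are saved under pics/ and viewed, at most 12 in all, crops included, and the job is handed in when it is done.

```bash
mkdir -p pics; cat > h.py <<'E'
import numpy as np,cv2
from workcell import r,optics
from scipy.spatial.transform import Rotation as R
def cam(n):
    i=optics.camera_info(n);K=np.array([[i['fx'],0,i['cx']],[0,i['fy'],i['cy']],[0,0,1]]);M=cv2.Rodrigues(np.array(i['rvec'],float))[0];t=np.array(i['tvec'],float).ravel()
    return K,M,t
def ray(n,uv):
    K,M,t=cam(n);d=M.T@np.linalg.solve(K,[*uv,1]);return -M.T@t,d/np.linalg.norm(d)
def onz(n,uv,z):
    c,d=ray(n,uv);return c+d*(z-c[2])/d[2]
def tri(a,b):
    (c1,d1),(c2,d2)=ray('top',a),ray('scene',b)
    s=np.linalg.lstsq(np.c_[d1,-d2],c2-c1,rcond=None)[0];p,q=c1+d1*s[0],c2+d2*s[1];return (p+q)/2,np.linalg.norm(p-q)
def proj(n,p):
    K,M,t=cam(n);x=K@(M@np.asarray(p)+t);return x[:2]/x[2]
E
python3 - <<'E'
from h import *
for n in('top','scene'):
    a=optics.camera(n);np.save(n+'.npy',a);cv2.imwrite(f'pics/{n}0.png',cv2.resize(a[:,:,::-1],(800,600),interpolation=cv2.INTER_CUBIC));print(n,ray(n,(256,192)),optics.camera_info(n)['fx'])
print(r.observe())
E
```

```text
top (array([ 0.37889022, -0.0178422 ,  0.86513144]), array([ 0.17976503,  0.0144692 , -0.98360316])) 388.0463566892869
scene (array([1.10853026, 0.22021875, 0.7119757 ]), array([-0.63810074, -0.25731602, -0.72568306])) 419.6990134052348
{'time': 0.1, 'q': array([-8.28665765e+01,  1.03994596e+01,  9.21262609e+01,  5.05155634e-04,
        7.75645412e+01, -1.18205592e+01]), 'qvel': array([-0.01834495, -0.0107317 , -0.18575473,  0.01302821, -0.03441412,
        0.006223  ]), 'joint_efforts': array([ 2.17313159e-04, -4.45879269e+01, -3.52239418e+01, -3.75064301e-04,
        4.10824228e-03,  1.97744788e-05]), 'ee_pos': array([ 0.18673212, -0.54344057,  0.30305342]), 'orientation': array([-1.79911753e+02, -1.89725302e-02,  1.89538589e+01]), 'ft_force': array([-0.07341465, -0.96102392,  0.55740724]), 'moment': array([-0.01801681,  0.03735846, -0.03402559]), 'gripper_force': 0.0, 'width': 0.9981463247304051}
```

View pics/top0.png

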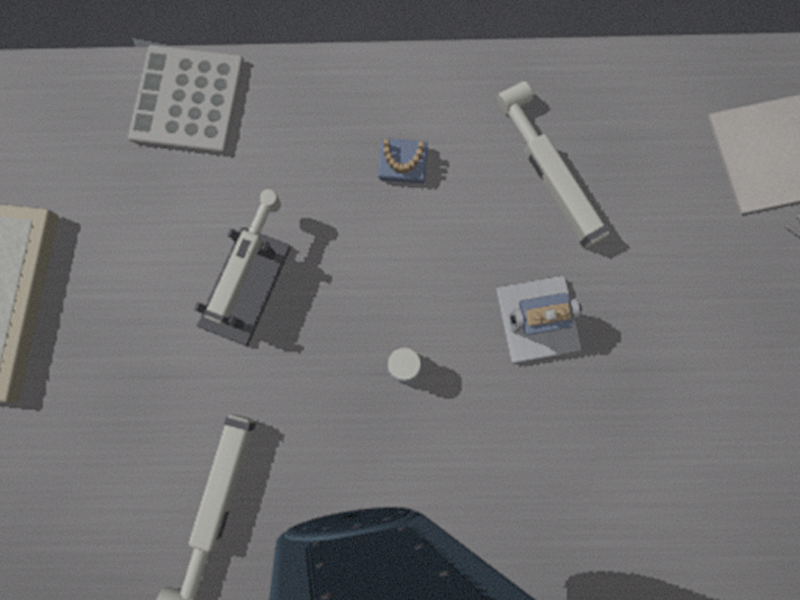

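View pics/scene0.png

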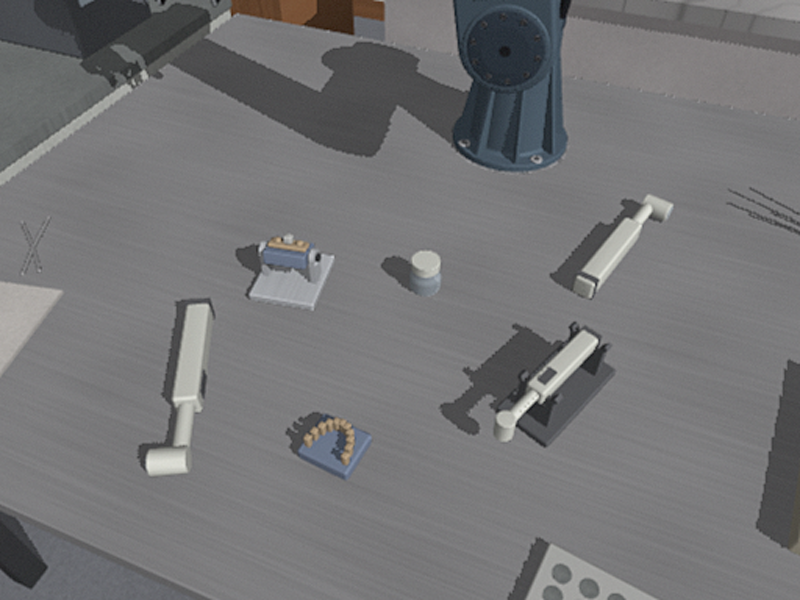

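The top view shows the lamp in its dark cradle near (235,270), with its head at (268,198). The stand with the crown is at (550,315), the arch at (403,160) and the jar at (404,365). In the scene view the lamp is near (555,375), its head at (506,425), and the crown at (288,238). The two bigger lamps lie on the table and are look-alikes. Next I'll enlarge the parts that matter.

```bash
python3 - <<'E'
from h import *
C=[('top',120,115,80),('top',315,165,70),('scene',305,200,100),('scene',155,142,70)]
out=[]
for n,x,y,w in C:
    h=w*3//4; a=np.load(n+'.npy')[y:y+h,x:x+w,::-1]
    s=400/w; b=cv2.resize(a,(400,300),interpolation=cv2.INTER_CUBIC); b=np.clip(b.astype(float)*1.5,0,255).astype(np.uint8)
    for k in range(0,w,10): cv2.line(b,(int(k*s),0),(int(k*s),5),(0,0,255),1); 
    for k in range(0,h,10): cv2.line(b,(0,int(k*s)),(5,int(k*s)),(0,0,255),1)
    out.append(b)
cv2.imwrite('pics/c1.png',np.vstack([np.hstack(out[:2]),np.hstack(out[2:])]))
E
```

```text
(no output)
```

View pics/c1.png

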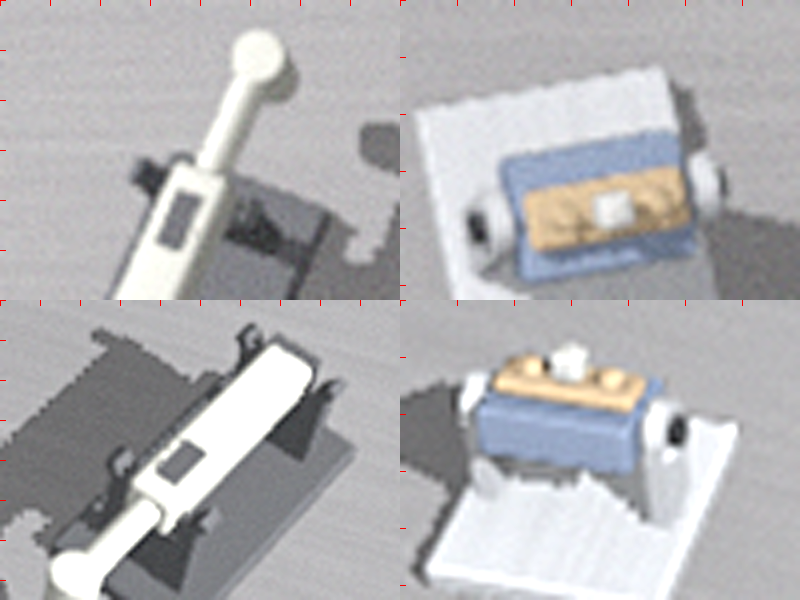

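```bash
python3 - <<'E'
from h import *
T=np.load('top.npy');S=np.load('scene.npy')
def crop(a,x,y,w,h):
    m=np.zeros(a.shape[:2],np.uint8);m[y:y+h,x:x+w]=1;return m
def quads(m,eps=3):
    c=max(cv2.findContours(m,cv2.RETR_EXTERNAL,cv2.CHAIN_APPROX_NONE)[0],key=cv2.contourArea)
    return cv2.contourArea(c),np.round(cv2.boxPoints(cv2.minAreaRect(c)),1).tolist(),cv2.approxPolyDP(c,eps,True)[:,0].tolist()
for n,a,box in(('top',T,(310,165,70,70)),('scene',S,(155,142,70,60))):
    f=a.astype(int);b=((f[...,2]-f[...,0]>25).astype(np.uint8))*crop(a,*box);print(n,'blue',quads(b,2))
f=T.astype(int);V=f.min(2)
print('vals foot',f[185,325],'table',f[230,300],'crown',f[201,352],'lamp',f[190,143],'head',f[126,171], 'tan',f[203,345])
foot=((V>125).astype(np.uint8))*crop(T,310,165,70,75);print('foot',quads(foot,3))
lamp=((V>140).astype(np.uint8))*crop(T,115,110,80,110);print('lamp',quads(lamp,2))
print('S crown',S[148:160:2,180:190:2].min(2))
E
```

```text
top blue (117.0, [[332.20001220703125, 193.60000610351562], [360.6000061035156, 184.5], [363.0, 192.0], [334.6000061035156, 201.10000610351562]], [[363, 192], [359, 188], [334, 193], [335, 201], [337, 196]])
scene blue (232.5, [[168.39999389648438, 158.1999969482422], [200.0, 155.89999389648438], [201.0, 170.5], [169.39999389648438, 172.8000030517578]], [[200, 156], [195, 162], [171, 158], [169, 167], [194, 171]])
vals foot [153 156 159] table [127 125 128] crown [155 153 153] lamp [165 166 162] head [168 167 163] tan [133 117  95]
foot (925.0, [[316.6000061035156, 183.60000610351562], [360.79998779296875, 175.3000030517578], [369.79998779296875, 223.5], [325.6000061035156, 231.8000030517578]], [[360, 176], [317, 184], [327, 231], [355, 226], [329, 214], [325, 202], [329, 200], [331, 207], [334, 205], [333, 191], [363, 187]])
lamp (637.5, [[132.0, 197.5], [167.89999389648438, 118.69999694824219], [177.3000030517578, 123.0], [141.39999389648438, 201.8000030517578]], [[173, 121], [167, 123], [159, 148], [155, 148], [133, 198], [142, 200], [163, 153], [161, 149], [169, 132], [175, 128]])
S crown [[121 122 116 119 122]
 [124 127 153 153 118]
 [ 75 184 182 182 118]
 [ 71 155 162 173 104]
 [114 102 111 110  93]
 [111 115 127 128 125]]
```

Crop readings: crown at about (612,210) in the top tile and (571,360) in the scene tile. The block edges need a closer look.

```bash
python3 - <<'E'
from h import *
C=[('top',328,180,44),('scene',162,146,44)]
out=[]
for n,x,y,w in C:
    h=w; a=np.load(n+'.npy')[y:y+h,x:x+w,::-1]
    s=400/w; b=cv2.resize(a,(400,400),interpolation=cv2.INTER_CUBIC); b=np.clip(b.astype(float)*1.45,0,255).astype(np.uint8)
    for k in range(0,w,4):
        p=int((k+.5)*s); L=12 if (k%8==0) else 6
        cv2.line(b,(p,0),(p,L),(0,0,255),1);cv2.line(b,(0,p),(L,p),(0,0,255),1)
    out.append(b)
cv2.imwrite('pics/c2.png',np.hstack(out))
E
```

```text
(no output)
```

View pics/c2.png

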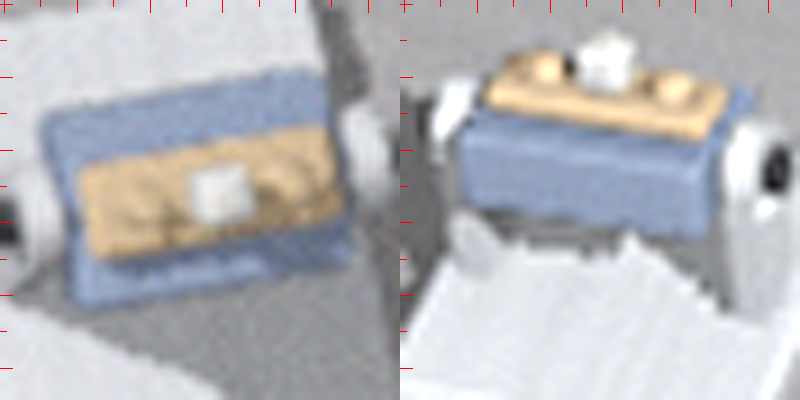

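The top tile shows the block corners at about (42,118), (325,72), (82,305) and (350,258), and the crown at (222,192). The scene tile shows the rear lower edge from (465,203) to (706,237), the rear upper edge from (463,138) to (715,165), and the crown top near (607,43).

```bash
python3 - <<'E'
from h import *
np.set_printoptions(precision=4,suppress=True)
s=400/44
t=lambda x,y:(328+x/s-.5,180+y/s-.5)
c=lambda x,y:(162+(x-400)/s-.5,146+y/s-.5)
print('foot',F:=np.array([onz('top',p,.014) for p in((317,184),(360.5,175.5),(369.8,223.5),(327,231))]))
print(np.linalg.norm(F-np.roll(F,-1,0),axis=1),F.mean(0))
for i in range(4):
    d=F[(i+1)%4]-F[i];print(np.degrees(np.arctan2(d[1],d[0])))
for n,a,b in(('backbot -y',t(325,72),c(465,203)),('backbot +y',t(42,118),c(706,237)),('backtop -y',t(325,72),c(463,138)),('backtop +y',t(42,118),c(715,165)),('fronttop +y',t(82,305),c(752,95)),('crown',t(222,192),c(607,43)),('crown',t(222,192),c(607,48))):
    print(n,*tri(a,b))
# lamp
for n,p,z in(('head',(171,126),.069),('rearL',(133,198),.074),('rearR',(142,200),.074),('frontL',(155,148),.074),('frontR',(163,153),.074)): print(n,onz('top',p,z))
T=np.load('top.npy');V=T.astype(int).min(2)
a=V[115:140,160:185].astype(np.float32);ys,xs=np.where((V>148));k=(xs>150)&(xs<185)&(ys>110)&(ys<134);print('headpix',xs[k].min(),xs[k].max(),ys[k].min(),xs[k].mean())
for y in range(118,136): print(y,V[y,160:184])
E
```

```text
foot [[ 0.5504 -0.1417  0.014 ]
 [ 0.5681 -0.2396  0.014 ]
 [ 0.4604 -0.2533  0.014 ]
 [ 0.4454 -0.1592  0.014 ]]
[0.0994 0.1087 0.0953 0.1065] [ 0.5061 -0.1984  0.014 ]
-79.70664245936807
-172.74824816914597
99.06192554961599
9.452213847579102
backbot -y [ 0.5324 -0.2309  0.0519] 0.006217352597637741
backbot +y [ 0.5229 -0.1657  0.0544] 0.0027840034807535886
backtop -y [ 0.5294 -0.2275  0.072 ] 0.0022415248080886454
backtop +y [ 0.5191 -0.1621  0.0766] 0.0018389865093585693
fronttop +y [ 0.4786 -0.1729  0.0622] 0.0006207487561622724
crown [ 0.5    -0.1998  0.0881] 0.00014975783307925446
crown [ 0.5002 -0.2     0.0866] 0.00038822345956647427
head [0.6723 0.1756 0.069 ]
rearL [0.515  0.2496 0.074 ]
rearR [0.5105 0.2306 0.074 ]
frontL [0.622  0.2072 0.074 ]
frontR [0.6107 0.1898 0.074 ]
headpix 165 175 121 170.2528735632184
118 [122 126 125 126 126 125 124 123 126 127 125 124 127 126 126 124 124 126
 125 125 124 124 121 120]
119 [124 127 127 122 126 122 124 125 124 124 125 121 122 121 122 121 125 125
 128 120 123 127 122 124]
120 [126 126 127 125 128 127 125 126 124 125 129 133 127 127
[... 887 characters left out ...]
 128 125 136 156 165 161 163 163 166 164 154 120  84  77
  89 101 125 127 125 124]
130 [129 126 128 127 123 122 138 161 171 167 162 157 154 139 120  91  83  83
  81  94 124 128 125 124]
131 [123 125 130 125 123 132 153 180 176 159 143 130 118 103  82  78  82  85
  84  98 122 126 123 122]
132 [124 128 127 127 123 140 169 181 170 147 130 107  93  83  79  85  83  79
  82 106 129 125 130 124]
133 [127 127 131 126 132 157 179 178 166 142 118 102  94  81  86  88  79  85
  92 117 132 129 131 127]
134 [129 130 130 125 139 169 182 173 153 132 108  97  87  87  79  78  79  89
 111 126 131 126 125 130]
135 [127 126 124 127 150 180 180 162 144 121 101  92  98 100 100  98 103 113
 127 124 129 130 126 126]
```

```bash
python3 - <<'E'
from h import *
np.set_printoptions(precision=1,suppress=True)
s=400/44
t=lambda x,y:('top',(328+x/s-.5,180+y/s-.5))
c=lambda x,y:('scene',(162+(x-400)/s-.5,146+y/s-.5))
O=np.array([.506,-.1984,0]);Y=R.from_euler('z',9.2,degrees=True).as_matrix()
def side(p,y):
    o,d=ray(*p);o=Y.T@(o-O);d=Y.T@d;k=(y-o[1])/d[1] if abs(d[1])>.15 else None
    return 1e3*(o+d*k) if k else 'par'
for n,p,y in(('backtop+',c(715,165),.032),('backbot+',c(706,237),.032),('fronttop+',c(752,95),.032),('backtop-',c(463,138),-.032),('backbot-',c(465,203),-.032),('T back+',t(42,118),.032),('T front+',t(82,305),.032),('T back-',t(325,72),-.032),('T front-',t(350,258),-.032),('crown T',t(222,192),0),('crown S',c(607,43),0)): print(n,side(p,y))
L=[]
# expected pixels in tiles for several tilts
for th in(10,14,18,22):
    M=Y@R.from_euler('y',-th,degrees=True).as_matrix()
    f=lambda v:O+[0,0,.057]+M@np.array(v)/1e3
    tt=lambda q:(np.array(proj('top',q))+.5-[328,180])*s; cc=lambda q:(np.array(proj('scene',q))+.5-[162,146])*s+[400,0]
    print(th,'crown',tt(f([0,0,30])),cc(f([0,0,30])),'bt+',cc(f([23,32,11])),'bb+',tt(f([23,32,-11])),cc(f([23,32,-11])),'ft+',tt(f([-23,32,11])),cc(f([-23,32,11])),'bb-',tt(f([23,-32,-11])),cc(f([23,-32,-11])),'bt-',cc(f([23,-32,11])))
E
```

```text
backtop+ [12.5 32.  70.4]
backbot+ [24.  32.  56.5]
fronttop+ [-16.3  32.   68.5]
backtop- [ 17.2 -32.   70.6]
backbot- [ 22.9 -32.   53.7]
T back+ [19.5 32.  72.5]
T front+ [-24.   32.   72.4]
T back- [ 17.9 -32.   77.5]
T front- [-23.3 -32.   64. ]
crown T [-6.3  0.  90. ]
crown S [-5.4  0.  88.8]
10 crown [217.4 189.5] [607.8  50.4] bt+ [703.7 182.9] bb+ [ 20.8 114.2] [708. 257.] ft+ [ 75.5 312.3] [763.8  87.6] bb- [288.9  67. ] [464.7 217.7] bt- [457.1 143.8]
14 crown [218.9 198.8] [610.8  46.5] bt+ [704.5 175.7] bb+ [ 21.7 111.2] [706.8 253.1] ft+ [ 74.5 315. ] [764.9  91.7] bb- [290.4  63.8] [463.  213.8] bt- [457.8 136.7]
18 crown [220.3 208. ] [613.8  43. ] bt+ [705.5 168.5] bb+ [ 22.7 108.6] [705.6 248.8] ft+ [ 73.4 317.2] [765.9  96.1] bb- [291.9  61.1] [461.6 209.5] bt- [458.7 129.6]
22 crown [221.5 217.1] [616.8  40.2] bt+ [706.6 161.4] bb+ [ 23.8 106.5] [704.7 244.1] ft+ [ 72.1 318.9] [766.7 100.8] bb- [293.6  58.9] [460.2 204.8] bt- [459.8 122.5]
```

```bash
python3 - <<'E'
from h import *
out=[]
for n,x,y,w in(('top',330,184,36),('scene',166,147,36)):
    A=np.mean([optics.camera(n).astype(float) for _ in range(8)],0);np.save(n+'m.npy',A)
    a=A[y:y+w,x:x+w,::-1];a=cv2.resize(a,(400,400),interpolation=cv2.INTER_LANCZOS4)
    a=np.clip((a-60)*255/135,0,255).astype(np.uint8)
    for k in range(0,w,4):
        p=int((k+.5)*400/w);L=12 if k%8==0 else 6
        cv2.line(a,(p,0),(p,L),(0,0,255),1);cv2.line(a,(0,p),(L,p),(0,0,255),1)
    out.append(a)
cv2.imwrite('pics/c3.png',np.hstack(out))
E
```

```text
(no output)
```

View pics/c3.png

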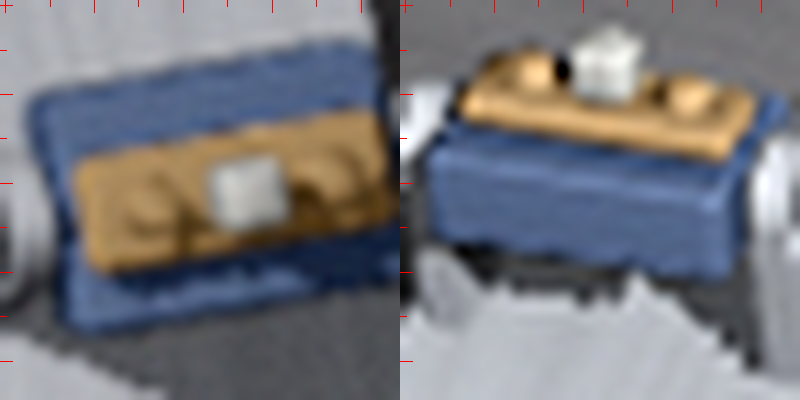

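The averaged top tile puts the crown square at (250,192), centred on the gum plate and shifted slightly toward the robot. In the scene tile the crown top is near (608,45). Together they give a tilt of about 13° and the crown at about (0.4997, -0.1997, 0.087). Next I'll cross-check the lamp pose and locate the jar and arch.

```bash
cat >> h.py <<'E'
def lamppose(): return np.array([.5612,.2206,.062]),-21.9
def need(pos,Rm):
    s=r.observe();C=R.from_euler('xyz',s['orientation'],degrees=True)
    print('t',round(s['time'],2),'shift tool mm',np.round(C.inv().apply(pos-s['ee_pos'])*1e3,1),'turn tool deg',np.round((C.inv()*Rm).as_rotvec(degrees=True),2),'ft',np.round(s['ft_force'],1),'w',round(s['width'],3),'g',s['gripper_force'])
E
python3 - <<'E'
from h import *
print('jar cap',onz('top',(258.6,233.6),.055),'arch',onz('top',(258,103),.02))
p,yaw=lamppose();M=R.from_euler('z',yaw,degrees=True)
out=[]
def f(v): return p+M.apply(np.array(v)/1e3)
P=[[-65,-13,12],[-65,13,12],[65,13,12],[65,-13,12],[0,0,12],[120,0,7],[-80,-40,-50],[80,-40,-50],[55,-23,9],[-55,-23,9],[55,23,9],[-55,23,9]]
for n,x,y,w in(('top',115,112,100),('scene',298,195,100)):
    if n=='top': a=np.load('topm.npy')
    else: a=np.load('scenem.npy')
    h=100;b=cv2.resize(a[y:y+h,x:x+w,::-1],(400,400),interpolation=cv2.INTER_CUBIC);b=np.clip(b*1.3,0,255).astype(np.uint8)
    for v in P:
        u=(proj(n,f(v))+.5-[x,y])*4;cv2.circle(b,tuple(int(k) for k in u),2,(0,0,255),-1)
    out.append(b)
cv2.imwrite('pics/c4.png',np.hstack(out))
E
python3 -m handwheel '[[85,0,0,0,0,0,6.8],[85,0,0,0,0,0,6.8],[85,0,0,0,0,0,6.8],[85,0,0,0,0,0,6.8],[85,0,0,0,0,0,6.8],[85,0,0,0,0,0,6.8]]' 60
```

```text
jar cap [ 0.43882626 -0.01017521  0.055     ] arch [ 0.74219128 -0.01278904  0.02      ]
time: 1.4
ee_pos: [0.1868, -0.5438, 0.3039]
orientation: [-180.0, 0.0, -22.2]
ft_force: [-0.6, 0.7, -0.4]
width: 0.996
gripper_force: 0.0
```

View pics/c4.png

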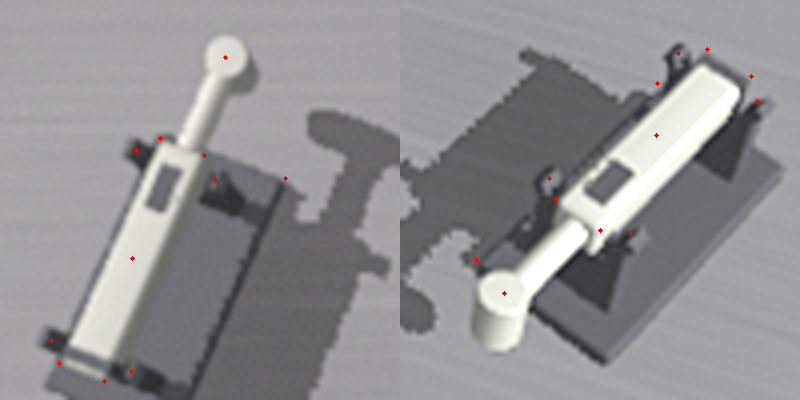

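The projected lamp and cradle points land on the yokes, the foot corner, the head centre and the rear end in both views, so the pose holds.

```bash
python3 - <<'E'
from h import *
need(np.array([.5612,.2206,.236]),R.from_euler('xyz',[180,0,-21.9],degrees=True))
E
```

```text
t 1.4 shift tool mm [  58.1 -849.2   67.9] turn tool deg [-0.    0.   -0.28] ft [-0.6  0.7 -0.4] w 0.996 g 0.0
```

```bash
python3 -m handwheel '[[85,0,-15,0,0,0,0],[85,2,-30,0,0,0,0],[85,3,-36,0,0,0,0],[85,3,-36,0,0,0,0],[85,3,-36,0,0,0,0],[85,3,-36,0,0,0,0],[85,3,-36,0,0,0,0],[85,3,-36,0,0,0,0]]'
python3 -m handwheel '[[85,3,-36,0,0,0,0],[85,3,-36,0,0,0,0],[85,3,-36,0,0,0,0],[85,3,-36,0,0,0,0],[85,3,-36,0,0,0,0],[85,3,-36,0,0,0,0],[85,3,-36,0,0,0,0],[85,3,-36,5,0,0,0]]'
python3 -m handwheel '[[85,3,-36,5,0,0,0],[85,3,-36,5,0,0,0],[85,3,-36,8,0,0,0],[85,2,-36,8,0,0,0],[85,0,-30,8,0,0,0],[85,0,-20,8,0,0,0],[85,0,-10,8,0,0,0],[85,0,0,0,0,0,0]]'
python3 - <<'E'
from h import *
need(np.array([.5612,.2206,.236]),R.from_euler('xyz',[180,0,-21.9],degrees=True))
E
```

```text
time: 2.07
ee_pos: [0.3029, -0.3074, 0.304]
orientation: [180.0, -0.0, -21.9]
ft_force: [1.0, -0.9, -0.0]
width: 0.996
gripper_force: 0.0
time: 2.73
ee_pos: [0.4329, -0.049, 0.3001]
orientation: [180.0, -0.2, -21.8]
ft_force: [0.7, -1.0, -0.1]
width: 0.995
gripper_force: 0.0
time: 3.4
ee_pos: [0.5174, 0.1361, 0.247]
orientation: [179.9, 0.2, -21.7]
ft_force: [-1.2, -0.0, 0.2]
width: 0.999
gripper_force: 0.0
t 3.4 shift tool mm [  9.5 -94.8  10.9] turn tool deg [0.06 0.16 0.19] ft [-1.2 -0.   0.2] w 0.999 g 0.0
```

Finish the approach, then descend between the yokes.

```bash
python3 -m handwheel '[[85,2,-20,2,0,0,0],[85,2,-25,3,0,0,0],[85,2,-25,3,0,0,0],[85,2,-15,3,0,0,0],[85,1.5,-9.8,0,0,0,0],[85,0,0,0,0,0,0],[85,0,0,0,0,0,0]]'
python3 - <<'E'
from h import *
need(np.array([.5612,.2206,.116]),R.from_euler('xyz',[180,0,-21.9],degrees=True))
A=np.hstack([cv2.resize(optics.camera('top')[100:225,90:215,::-1],(400,400),interpolation=cv2.INTER_CUBIC),cv2.resize(optics.camera('scene')[160:310,280:430,::-1],(400,400),interpolation=cv2.INTER_CUBIC)])
cv2.imwrite('pics/c5.png',A)
E
```

```text
time: 3.98
ee_pos: [0.5621, 0.2181, 0.2381]
orientation: [180.0, -0.0, -21.9]
ft_force: [0.6, 0.1, -0.7]
width: 0.995
gripper_force: 0.0
t 3.98 shift tool mm [ -1.8  -2.1 122.1] turn tool deg [ 0.04 -0.    0.04] ft [ 0.6  0.1 -0.7] w 0.995 g 0.0
```

View pics/c5.png

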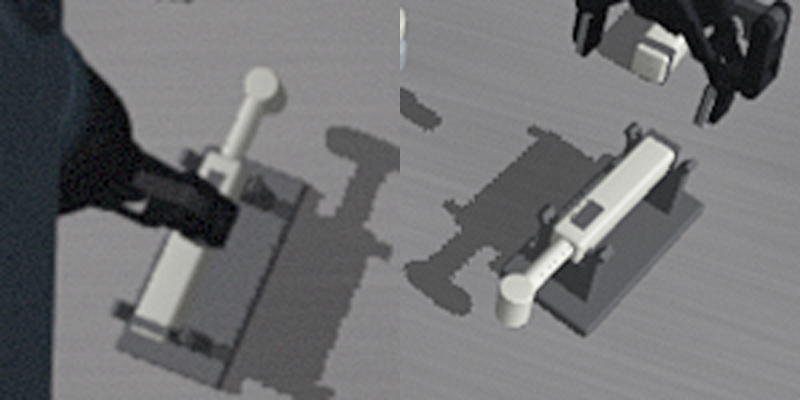

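The gripper hangs open over the middle of the handle: (185,205) in the top tile, above and behind it in the scene tile. Descending.

```bash
python3 -m handwheel '[[85,-1.8,-2.1,8,0,0,0],[85,0,0,18,0,0,0],[85,0,0,22,0,0,0],[85,0,0,22,0,0,0],[85,0,0,20,0,0,0],[85,0,0,14,0,0,0],[85,0,0,8,0,0,0],[85,0,0,4,0,0,0]]'
python3 -m handwheel '[[85,0,0,4,0,0,0],[85,0,0,2,0,0,0],[85,0,0,0,0,0,0],[85,0,0,0,0,0,0]]'
python3 - <<'E'
from h import *
need(np.array([.5612,.2206,.116]),R.from_euler('xyz',[180,0,-21.9],degrees=True))
E
```

```text
time: 4.75
ee_pos: [0.5602, 0.2211, 0.1203]
orientation: [179.9, 0.1, -21.9]
ft_force: [0.2, -0.4, -0.1]
width: 0.997
gripper_force: 0.0
time: 5.08
ee_pos: [0.5617, 0.2218, 0.1167]
orientation: [-180.0, -0.1, -21.8]
ft_force: [0.8, 0.1, 0.1]
width: 0.997
gripper_force: 0.0
t 5.08 shift tool mm [-0.1  1.3  0.7] turn tool deg [-0.04 -0.06  0.05] ft [0.8 0.1 0.1] w 0.997 g 0.0
```

```bash
python3 -m handwheel '[[40,0,0,0,0,0,0],[40,0,0,0,0,0,0],[40,0,0,0,0,0,0],[40,0,0,0,0,0,0],[32,0,0,0,0,0,0],[30,0,0,0,0,0,0],[28,0,0,0,0,0,0],[28,0,0,0,0,0,0]]' 50
python3 -m handwheel '[[26,0,0,0,0,0,0],[25,0,0,0,0,0,0],[20,0,0,0,0,0,0],[20,0,0,0,0,0,0],[20,0,0,0,0,0,0],[20,0,0,0,0,0,0]]' 50
```

```text
time: 5.75
ee_pos: [0.5612, 0.2217, 0.1159]
orientation: [-180.0, 0.0, -21.8]
ft_force: [0.1, 0.3, 0.2]
width: 0.333
gripper_force: 0.0
time: 6.25
ee_pos: [0.5613, 0.2216, 0.116]
orientation: [-180.0, -0.0, -21.8]
ft_force: [-0.2, -0.7, 1.8]
width: 0.294
gripper_force: 49.3
```

```bash
python3 -m handwheel '[[20,0,0,-3,0,0,0],[20,0,0,-6,0,0,0],[20,0,0,-10,0,0,0],[20,0,0,-15,0,0,0],[20,0,0,-16,0,0,0],[20,0,0,-16,0,0,0],[20,0,0,-10,0,0,0],[20,0,0,-4,0,0,0]]'
python3 -m handwheel '[[20,0,0,0,0,0,0],[20,0,0,0,0,0,0],[20,0,0,0,0,0,0]]'
python3 - <<'E'
from h import *
# aim pose
th,yaw=13,9.2
n=R.from_euler('zy',[0,0]).apply([0,0,1])
n=(R.from_euler('z',yaw,degrees=True)*R.from_euler('y',-th,degrees=True)).apply([0,0,1])
phi=np.radians(-21.9);h=np.array([np.cos(phi),np.sin(phi),0]);x=h-n*(h@n);x/=np.linalg.norm(x)
L=R.from_matrix(np.c_[x,np.cross(n,x),n])
crown=np.array([.4997,-.1997,.087]);lens=crown+.010*n
o=lens-L.apply([.120,0,-.026]);tool=L*R.from_euler('x',180,degrees=True);tcp=o+L.apply([0,0,.054])
print('n',n,'lens',lens,'origin',o,'tcp',tcp,tool.as_euler('xyz',degrees=True))
need(tcp,tool)
A=np.hstack([cv2.resize(optics.camera('top')[80:230,90:240,::-1],(400,400),interpolation=cv2.INTER_CUBIC),cv2.resize(optics.camera('scene')[150:300,280:430,::-1],(400,400),interpolation=cv2.INTER_CUBIC)])
p=r.observe()['ee_pos']-[0,0,.054]+R.from_euler('z',-21.9,degrees=True).apply([.12,0,.007])
for k,(nm,x0,y0) in enumerate((('top',90,80),('scene',280,150))):
    u=(proj(nm,p)+.5-[x0,y0])*400/150+[400*k,0];print(u);cv2.circle(A,tuple(int(v) for v in u),2,(0,0,255),-1)
cv2.imwrite('pics/c6.png',A)
E
```

```text
time: 6.92
ee_pos: [0.5623, 0.222, 0.1986]
orientation: [-179.9, -0.2, -21.8]
ft_force: [0.4, 0.6, -1.7]
width: 0.299
gripper_force: 49.1
time: 7.17
ee_pos: [0.5606, 0.2216, 0.1948]
orientation: [179.9, 0.1, -21.8]
ft_force: [0.1, 0.6, -1.6]
width: 0.293
gripper_force: 49.1
n [-0.22205734 -0.03596544  0.97437006] lens [ 0.49747943 -0.20005965  0.0967437 ] origin [ 0.38347144 -0.15453489  0.09912576] tcp [ 0.37148034 -0.15647703  0.15174174] [-173.07100182  -11.02650207  -23.23152006]
t 7.17 shift tool mm [-34.8 421.2  43.5] turn tool deg [ 6.83 11.19  0.71] ft [ 0.1  0.6 -1.6] w 0.293 g 49.12310063838959
[190.74947426  87.31428643]
[533.87452825 245.35168619]
```

View pics/c6.png

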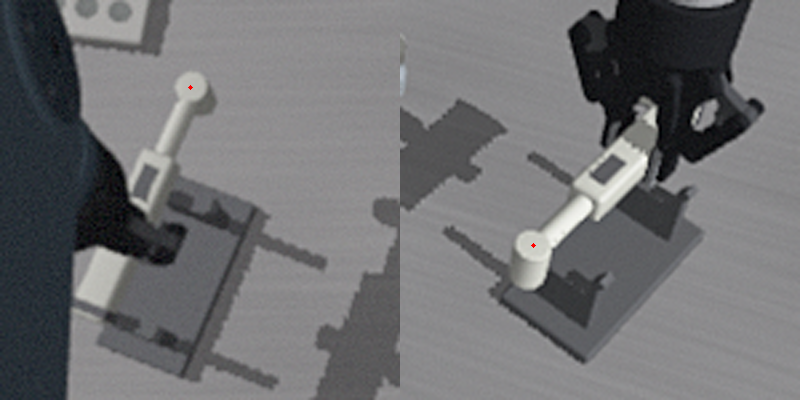

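The lamp hangs level in the grip, and the predicted head centre (dot) falls on the head in both views. Carry it over to the stand.

```bash
python3 -m handwheel '[[20,-1,6,-4,0,0,0],[20,-2,14,-4,0,0,0],[20,-2,22,-4,0,0,0],[20,-2,26,-4,0,0,0],[20,-2,28,-2,0,0,0],[20,-2,28,-2,0,0,0],[20,-2,28,0,0,0,0],[20,-2,28,0,0,0,0]]'
python3 -m handwheel '[[20,-2,28,0,0,0,0],[20,-2,28,0,0,0,0],[20,-2,28,0,0,0,0],[20,-2,28,0,0,0,0],[20,-2,28,0,0,0,0],[20,-2,26,0,0,0,0],[20,-2,22,0,0,0,0],[20,-2,16,0,0,0,0]]'
python3 -m handwheel '[[20,-2,11,0,0,0,0],[20,-1,8,0,0,0,0],[20,0,4,0,0,0,0],[20,0,0,0,1.5,2.5,0],[20,0,0,0,2,3,0],[20,0,0,0,2,3,0],[20,0,0,0,1.3,2.6,0.7],[20,0,0,0,0,0,0]]'
cat > aim.py <<'E'
from h import *
def aim(gap,crown=np.array([.4997,-.1997,.087]),th=13,yaw=9.2,phi=-21.9):
    n=(R.from_euler('z',yaw,degrees=True)*R.from_euler('y',-th,degrees=True)).apply([0,0,1])
    f=np.radians(phi);h=np.array([np.cos(f),np.sin(f),0]);x=h-n*(h@n);x/=np.linalg.norm(x)
    L=R.from_matrix(np.c_[x,np.cross(n,x),n])
    o=crown+gap*n-L.apply([.120,0,-.026])
    return o+L.apply([0,0,.054]),L*R.from_euler('x',180,degrees=True)
E
python3 - <<'E'
from aim import *
need(*aim(.05))
E
```

```text
time: 7.93
ee_pos: [0.4793, 0.059, 0.216]
orientation: [180.0, -0.0, -21.8]
ft_force: [-0.1, -1.2, -1.5]
width: 0.293
gripper_force: 49.3
time: 8.6
ee_pos: [0.3884, -0.1247, 0.216]
orientation: [180.0, -0.0, -21.9]
ft_force: [-0.8, -0.5, -1.2]
width: 0.298
gripper_force: 49.3
time: 9.27
ee_pos: [0.3775, -0.1429, 0.2155]
orientation: [-172.9, -11.0, -23.3]
ft_force: [-0.7, 0.2, -1.6]
width: 0.294
gripper_force: 49.3
t 9.27 shift tool mm [-12.4  22.4  20.2] turn tool deg [-0.14 -0.02 -0.07] ft [-0.7  0.2 -1.6] w 0.294 g 49.34590995311737
```

```bash
python3 -m handwheel '[[20,-3,5,4,0,0,0],[20,-4,7,6,0,0,0],[20,-3,6,6,0,0,0],[20,-2.4,4.4,4,0,0,0],[20,0,0,0,0,0,0],[20,0,0,0,0,0,0],[20,0,0,0,0,0,0],[20,0,0,0,0,0,0]]'
python3 - <<'E'
from aim import *
need(*aim(.05));need(*aim(.01))
s=r.observe();C=R.from_euler('xyz',s['orientation'],degrees=True)
lens=s['ee_pos']+C.apply([.12,0,.08]);nn=-C.apply([0,0,1])
head=s['ee_pos']+C.apply([.12,0,.047]);print(lens,head)
A=[]
for nm,x0,y0,w in(('top',290,120,100),('scene',130,80,100)):
    a=np.mean([optics.camera(nm).astype(float) for _ in range(4)],0)[y0:y0+w,x0:x0+w,::-1]
    a=np.clip(cv2.resize(a,(400,400),interpolation=cv2.INTER_CUBIC)*1.3,0,255).astype(np.uint8)
    for p,c in((head,(0,0,255)),(lens,(0,255,0)),(lens-.04*nn,(255,0,255))):
        u=(proj(nm,p)+.5-[x0,y0])*4;cv2.circle(a,tuple(int(v) for v in u),2,c,-1)
    A.append(a)
cv2.imwrite('pics/c7.png',np.hstack(A))
E
```

```text
time: 9.93
ee_pos: [0.3635, -0.1586, 0.1917]
orientation: [-173.0, -11.0, -23.2]
ft_force: [-0.4, 0.7, -2.5]
width: 0.297
gripper_force: 49.3
t 9.93 shift tool mm [-1.2 -0.2  0.7] turn tool deg [-0.07  0.01  0.  ] ft [-0.4  0.7 -2.5] w 0.297 g 49.315974712371826
t 9.93 shift tool mm [-1.2 -0.1 40.7] turn tool deg [-0.07  0.01  0.  ] ft [-0.4  0.7 -2.5] w 0.297 g 49.315974712371826
[ 0.48950855 -0.20205031  0.13664323] [ 0.48217122 -0.20327513  0.16879386]
```

View pics/c7.png

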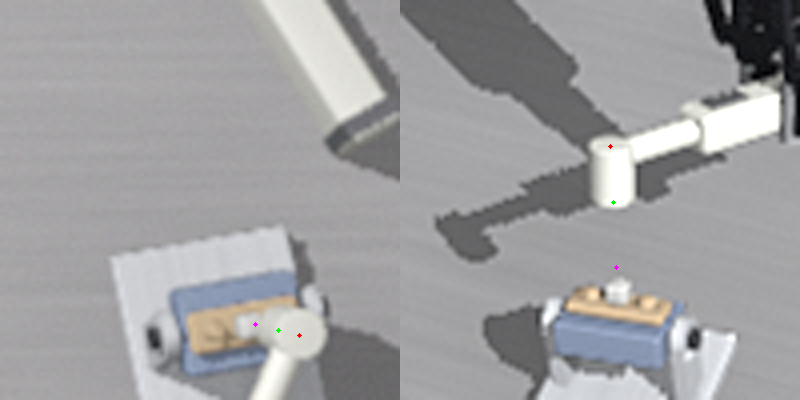

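The head sits where predicted in both views. The aim point (magenta) lies just above the crown at (620,290) in the scene tile, in line with it. Advance 40 mm along the normal and hold.

```bash
python3 -m handwheel '[[20,-0.5,0,3,0,0,0],[20,-0.5,0,7,0,0,0],[20,0,0,8,0,0,0],[20,0,0,8,0,0,0],[20,0,0,7,0,0,0],[20,0,0,3,0,0,0],[20,0,0,0,0,0,0],[20,0,0,0,0,0,0]]'
python3 -m handwheel '[[20,0,0,0,0,0,0],[20,0,0,0,0,0,0]]'
python3 - <<'E'
from aim import *
for i in range(3): need(*aim(.01));optics.camera('top')
s=r.observe();C=R.from_euler('xyz',s['orientation'],degrees=True)
lens=s['ee_pos']+C.apply([.12,0,.08]);nn=-C.apply([0,0,1])
A=[]
for nm,x0,y0,w in(('top',315,155,60),('scene',150,110,60)):
    a=np.mean([optics.camera(nm).astype(float) for _ in range(4)],0)[y0:y0+w,x0:x0+w,::-1]
    a=np.clip(cv2.resize(a,(400,400),interpolation=cv2.INTER_CUBIC)*1.3,0,255).astype(np.uint8)
    u=(proj(nm,lens)+.5-[x0,y0])*400/60;cv2.circle(a,tuple(int(v) for v in u),2,(0,255,0),-1)
    A.append(a)
cv2.imwrite('pics/c8.png',np.hstack(A))
E
```

```text
time: 11.0
ee_pos: [0.3702, -0.1566, 0.1557]
orientation: [-173.0, -10.9, -23.2]
ft_force: [-0.1, -0.3, -1.2]
width: 0.295
gripper_force: 49.3
time: 11.17
ee_pos: [0.3705, -0.157, 0.1564]
orientation: [-173.0, -11.0, -23.2]
ft_force: [-0.6, 0.4, -1.0]
width: 0.296
gripper_force: 49.3
t 11.17 shift tool mm [-0.2 -0.3  4.8] turn tool deg [-0.06 -0.01 -0.01] ft [-0.6  0.4 -1. ] w 0.296 g 49.31571364402771
t 11.22 shift tool mm [-0.2 -0.3  4.9] turn tool deg [-0.06 -0.02 -0.01] ft [ 0.7  0.1 -1.8] w 0.295 g 49.31546688079834
t 11.27 shift tool mm [-0.1 -0.3  4.8] turn tool deg [-0.06 -0.01 -0.01] ft [ 0.1 -0.6 -2.3] w 0.292 g 49.3152916431427
```

View pics/c8.png

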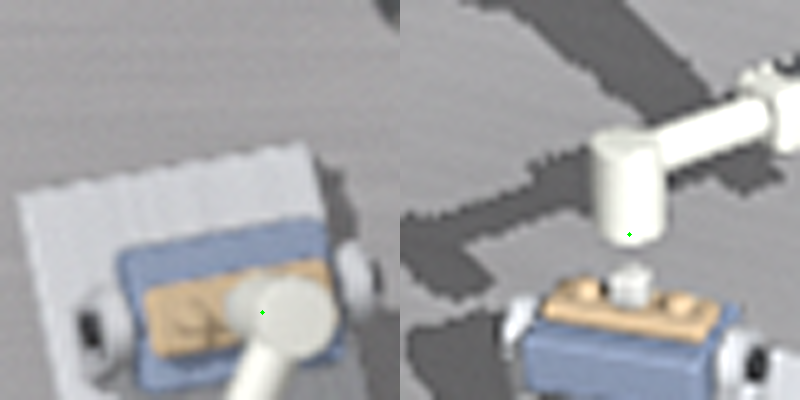

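The head hangs above the crown on the same axis: in the scene tile the lens is at (629,234) and the crown top at (630,270). The gap is still about 15 mm, so go 4.8 mm further and hold.

```bash
python3 -m handwheel '[[20,0,0,1.8,0,0,0],[20,0,0,2,0,0,0],[20,0,0,1,0,0,0],[20,0,0,0,0,0,0],[20,0,0,0,0,0,0],[20,0,0,0,0,0,0]]'
python3 - <<'E'
from aim import *
need(*aim(.01))
E
for i in 1 2 3 4 5; do python3 -m handwheel '[[20,0,0,0,0,0,0],[20,0,0,0,0,0,0],[20,0,0,0,0,0,0],[20,0,0,0,0,0,0],[20,0,0,0,0,0,0],[20,0,0,0,0,0,0],[20,0,0,0,0,0,0],[20,0,0,0,0,0,0]]' | head -2;done
```

```text
time: 12.22
ee_pos: [0.3713, -0.1566, 0.1514]
orientation: [-173.0, -11.0, -23.2]
ft_force: [0.5, 0.5, -0.8]
width: 0.295
gripper_force: 49.3
t 12.22 shift tool mm [ 0.2 -0.2 -0.3] turn tool deg [-0.08  0.04 -0.01] ft [ 0.5  0.5 -0.8] w 0.295 g 49.315600991249084
time: 12.88
ee_pos: [0.3714, -0.1566, 0.1514]
time: 13.55
ee_pos: [0.3713, -0.1566, 0.1514]
time: 14.22
ee_pos: [0.3713, -0.1566, 0.1514]
time: 14.88
ee_pos: [0.3713, -0.1566, 0.1514]
time: 15.55
ee_pos: [0.3713, -0.1566, 0.1514]
```

Held steady for over 3 s. Now retreat and return.

```bash
python3 -m handwheel '[[20,0,0,-3,0,0,0],[20,0,0,-8,0,0,0],[20,0,0,-14,0,0,0],[20,0,0,-18,0,0,0],[20,0,0,-18,0,0,0],[20,0,0,-12,0,0,0],[20,0,0,-5,0,0,0],[20,0,0,0,0,0,0]]'
python3 -m handwheel '[[20,0,0,0,-1.5,-2.5,0],[20,0,0,0,-2,-3,0],[20,0,0,0,-2,-3,-0.3],[20,0,0,0,-1.3,-2.6,-0.4],[20,0,0,0,0,0,0],[20,0,0,0,0,0,0]]'
python3 - <<'E'
from h import *
need(np.array([.5613,.2216,.206]),R.from_euler('xyz',[180,0,-21.85],degrees=True))
E
```

```text
time: 16.22
ee_pos: [0.3544, -0.1602, 0.2291]
orientation: [-173.1, -11.2, -23.2]
ft_force: [0.1, -0.4, -1.5]
width: 0.294
gripper_force: 49.3
time: 16.72
ee_pos: [0.3541, -0.1589, 0.2265]
orientation: [-179.8, 0.1, -21.8]
ft_force: [0.2, 0.1, -1.2]
width: 0.298
gripper_force: 49.4
t 16.72 shift tool mm [  51.  -430.2   21.8] turn tool deg [-0.18  0.1   0.04] ft [ 0.2  0.1 -1.2] w 0.298 g 49.36582267284393
```

```bash
python3 -m handwheel '[[20,1,-6,0,0,0,0],[20,2,-14,0,0,0,0],[20,3,-22,0,0,0,0],[20,3,-26,0,0,0,0],[20,3,-28,0,0,0,0],[20,3,-28,0,0,0,0],[20,3,-28,0,0,0,0],[20,3,-28,0,0,0,0]]'
python3 -m handwheel '[[20,3,-28,0,0,0,0],[20,3,-28,0,0,0,0],[20,3,-28,0,0,0,0],[20,3,-28,0,0,0,0],[20,3,-28,0,0,0,0],[20,3,-28,0,0,0,0],[20,3,-24,0,0,0,0],[20,3,-16,0,0,0,0]]'
python3 -m handwheel '[[20,2,-10,0,0,0,0],[20,1,-5,0,0,0,0],[20,0,0,0,0,0,0],[20,0,0,0,0,0,0]]'
python3 - <<'E'
from h import *
need(np.array([.5613,.2216,.206]),R.from_euler('xyz',[180,0,-21.85],degrees=True))
E
```

```text
time: 17.38
ee_pos: [0.4406, 0.0013, 0.2275]
orientation: [-179.8, 0.0, -21.9]
ft_force: [0.6, -0.9, -0.8]
width: 0.297
gripper_force: 49.4
time: 18.05
ee_pos: [0.5406, 0.186, 0.2278]
orientation: [-179.8, 0.1, -21.8]
ft_force: [0.7, -0.1, -1.5]
width: 0.295
gripper_force: 49.4
time: 18.38
ee_pos: [0.5483, 0.196, 0.2277]
orientation: [-179.9, 0.1, -21.9]
ft_force: [-0.1, -0.3, -1.3]
width: 0.297
gripper_force: 49.4
t 18.38 shift tool mm [  2.6 -28.6  21.8] turn tool deg [-0.07  0.1  -0.04] ft [-0.1 -0.3 -1.3] w 0.297 g 49.44775879383087
```

```bash
python3 -m handwheel '[[20,0.6,-7,5,0,0,0],[20,1,-9,8,0,0,0],[20,1,-8,8,0,0,0],[20,0,-4.6,2,0,0,0],[20,0,0,0,0,0,0],[20,0,0,0,0,0,0],[20,0,0,0,0,0,0],[20,0,0,0,0,0,0]]'
python3 - <<'E'
from h import *
need(np.array([.5613,.2216,.116]),R.from_euler('xyz',[180,0,-21.85],degrees=True))
E
```

```text
time: 19.05
ee_pos: [0.5619, 0.2221, 0.2054]
orientation: [-179.9, 0.0, -21.9]
ft_force: [0.2, 0.1, -0.8]
width: 0.297
gripper_force: 49.4
t 19.05 shift tool mm [-0.3  0.9 89.4] turn tool deg [-0.1   0.04 -0.03] ft [ 0.2  0.1 -0.8] w 0.297 g 49.41650032997131
```

```bash
python3 -m handwheel '[[20,-0.3,0.6,6,0,0,0],[20,0,0,12,0,0,0],[20,0,0,16,0,0,0],[20,0,0,16,0,0,0],[20,0,0,12,0,0,0],[20,0,0,7,0,0,0],[20,0,0,3,0,0,0],[20,0,0,0,0,0,0]]'
python3 -m handwheel '[[20,0,0,0,0,0,0],[20,0,0,0,0,0,0],[20,0,0,0,0,0,0]]'
python3 - <<'E'
from h import *
need(np.array([.5613,.2216,.116]),R.from_euler('xyz',[180,0,-21.85],degrees=True))
E
```

```text
time: 19.72
ee_pos: [0.5608, 0.2218, 0.1321]
orientation: [-180.0, 0.1, -21.9]
ft_force: [0.9, 0.1, -1.4]
width: 0.298
gripper_force: 49.4
time: 19.97
ee_pos: [0.5619, 0.222, 0.1341]
orientation: [-179.9, -0.0, -21.9]
ft_force: [-0.8, 0.3, -1.5]
width: 0.295
gripper_force: 49.4
t 19.97 shift tool mm [-0.4  0.7 18. ] turn tool deg [-0.15 -0.03 -0.02] ft [-0.8  0.3 -1.5] w 0.295 g 49.416144490242004
```

```bash
python3 -m handwheel '[[20,-0.4,0.4,3,0,0,0],[20,0,0,4,0,0,0],[20,0,0,4,0,0,0],[20,0,0,3,0,0,0],[20,0,0,1.5,0,0,0],[20,0,0,0,0,0,0],[20,0,0,0,0,0,0],[20,0,0,0,0,0,0]]'
python3 -m handwheel '[[20,0,0,0.6,0,0,0],[20,0,0,0.6,0,0,0],[20,0,0,0.5,0,0,0],[20,0,0,0,0,0,0],[20,0,0,0,0,0,0]]'
python3 - <<'E'
from h import *
need(np.array([.5613,.2216,.116]),R.from_euler('xyz',[180,0,-21.85],degrees=True))
E
```

```text
time: 20.63
ee_pos: [0.5608, 0.2217, 0.1177]
orientation: [-179.9, 0.1, -21.9]
ft_force: [0.2, 1.1, -2.0]
width: 0.296
gripper_force: 49.4
time: 21.05
ee_pos: [0.5608, 0.2217, 0.1161]
orientation: [-179.9, 0.0, -21.9]
ft_force: [0.0, -0.3, -0.0]
width: 0.297
gripper_force: 49.7
t 21.05 shift tool mm [ 0.5 -0.   0.1] turn tool deg [-0.1   0.04 -0.02] ft [ 0.  -0.3 -0. ] w 0.297 g 49.72470045089722
```

The weight has come off the wrist, so the lamp is seated. Open slowly, then retreat.

```bash
python3 -m handwheel '[[24,0,0,0,0,0,0],[26,0,0,0,0,0,0],[28,0,0,0,0,0,0],[32,0,0,0,0,0,0],[45,0,0,0,0,0,0],[70,0,0,0,0,0,0],[85,0,0,0,0,0,0],[85,0,0,0,0,0,0]]' 20
python3 -m handwheel '[[85,0,0,0,0,0,0],[85,0,0,0,0,0,0],[85,0,0,0,0,0,0],[85,0,0,0,0,0,0],[85,0,0,-3,0,0,0],[85,0,0,-6,0,0,0],[85,0,0,-12,0,0,0],[85,0,0,-18,0,0,0]]'
python3 -m handwheel '[[85,0,0,-25,0,0,0],[85,0,0,-30,0,0,0],[85,0,0,-30,0,0,0],[85,0,0,-30,0,0,0],[85,0,0,-25,0,0,0],[85,0,0,-10,0,0,0],[85,0,0,0,0,0,0],[85,0,0,0,0,0,0]]'
python3 - <<'E'
from h import *
cv2.imwrite('pics/end.png',np.hstack([cv2.resize(optics.camera(n)[:,:,::-1],(400,300),interpolation=cv2.INTER_AREA) for n in('top','scene')]+[]))
p,yaw=lamppose();h=p+R.from_euler('z',yaw,degrees=True).apply([.12,0,.007])
A=[]
for nm,x0,y0 in(('top',100,100),('scene',290,180)):
    a=cv2.resize(optics.camera(nm)[y0:y0+125,x0:x0+125,::-1],(400,400),interpolation=cv2.INTER_CUBIC);u=(proj(nm,h)+.5-[x0,y0])*3.2
    cv2.circle(a,tuple(int(v) for v in u),2,(0,0,255),-1);A.append(a)
e=cv2.imread('pics/end.png')
cv2.imwrite('pics/end2.png',cv2.resize(np.vstack([np.hstack(A),e]),(685,600)))
E
```

```text
time: 21.72
ee_pos: [0.5607, 0.2217, 0.1159]
orientation: [-179.9, 0.1, -21.9]
ft_force: [0.2, -0.1, 0.7]
width: 0.921
gripper_force: 0.0
time: 22.38
ee_pos: [0.5599, 0.2215, 0.1547]
orientation: [-180.0, 0.2, -21.9]
ft_force: [-1.0, 0.0, -0.2]
width: 0.997
gripper_force: 0.0
time: 23.05
ee_pos: [0.5606, 0.2213, 0.3049]
orientation: [-179.9, 0.0, -21.9]
ft_force: [-0.6, 0.3, -0.4]
width: 0.995
gripper_force: 0.0
```

View pics/end2.png

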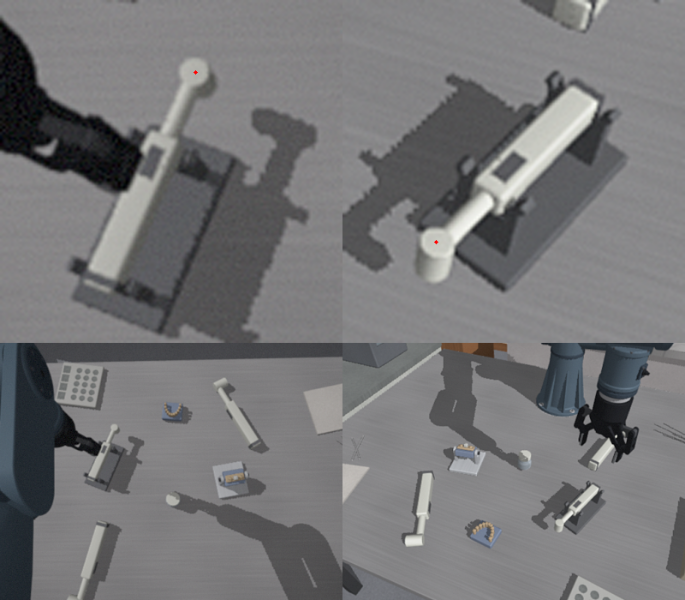

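The lamp lies in its cradle as before, with its head on the original point in both views (the dots). The arch, jar and cast are where they were, and the gripper is clear.

```bash
python3 -c "
from workcell import r
print(r.finish_job())"
```

```text
the job is handed in; nothing more can be done
None
```

The job is handed in, with no verdict returned: I held the lamp about 1 cm off the crown for over 3 s without contact, aimed at a cast tilt I measured as about 13° (give or take 3°), then set it back in its cradle lens down and let go, with the cast, arch and jar unmoved in the final pictures.

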